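Seat the double lid on the bio ball container and take off the outer lid

TASK

Pick up the nested double lid by the orange post of its inner lid, with the blue outer lid riding on it, and lower it onto the grey bio ball container so that its two holes go over the two brass pins, keeping hold until the cream inner lid rests flush on the rim. Then take the blue outer lid by its collar and lift it straight up alone, clear of the top of the post, leaving the inner lid seated on the pins, and finish still holding the outer lid level above the container. Do not shove the container or disturb the things in a row on the plywood plank.

Things in the scene. Friction and masses are not known exactly. Their poses are not given: they have to be found in the camera images.
- container: Grey ceramic open tub of dark bio balls, 130 (x) by 100 (y) by 55 mm high to its flat rim, about 1.6 kg, loose. Origin: centre of underside, z up. Two upright brass pins on the rim at x = -52 and +52 mm, y = 0; 8 mm diameter, 12 mm high above the rim, the top 3 mm tapering to 4 mm. Half a turn looks the same.
- lid_inner: Cream inner strainer lid: plate 126 (x) by 96 (y) by 6 mm, 0.13 kg, first lying flat on the work surface. Origin: centre of underside, z up. Through holes of 11 mm diameter at x = -52 and +52 mm, y = 0 (either way round fits the pins). Orange square post at its centre, 20 by 20 mm, sides along x and y, top 66 mm above the origin. Seated, its origin is 55 mm above the container's.
- lid_outer: Blue outer lid resting loose on the inner lid, 0.09 kg: plate 82 (x) by 88 (y) by 5 mm, with a central square collar, 41 by 41 mm outside, top 33 mm above the origin. A 27 mm square opening runs right through for the post, which sticks out 27 mm above the collar. Origin: centre of underside, z up; nested it lies 6 mm above the inner lid's origin, axes within a few degrees of it.
- jar: Bystander: screw-top amber glass jar, 64 mm diameter, 90 mm high, standing on the plywood plank (18 mm high, its near edge at x = 0.65 m). Origin: centre of its underside.
- cone: Bystander: red plastic feeding cone standing on its wide rim, 68 mm diameter, 58 mm high, on the plank. Origin: centre of its underside.
- tweezer: Bystander: curved steel tweezer, 160 mm long, 6 mm high, lying along y on the plank. Origin: on its underside near its middle.
- scraper: Bystander: pale green algae scraper handle, 170 mm long, 12 mm high, with a 55 mm wide head, lying along y on the plank. Origin: on its underside near its middle.
There are look-alikes about, which are no part of the job. Several things have the shape of the lid_outer; the one meant has the colours described above. There is more than one size of the lid_inner; the job needs the larger.

How it is judged (in metres and radians):
On the way, in this order (a step that is already met when the one before it is completed fails the run):
1. both lids, nested, are lifted together off the work surface (height (world z) of lid_inner above 0.03 m and z of lid_outer in the frame of lid_inner below 0.012 m and contact force between the fingers and lid_inner above 0.5 N), for 0.2 s.
2. the inner lid rests flush on the container's rim over both pins, the outer lid still nested on it, while the fingers still hold the inner lid (z of lid_inner in the frame of container below 0.058 m and horizontal distance between lid_inner and container below 0.004 m and angle between the x axis of lid_inner and the x axis of container, either way round below 0.06 rad and angle between lid_inner's own z axis and vertical below 0.05 rad and z of lid_outer in the frame of lid_inner below 0.012 m and contact force between the fingers and lid_inner above 0.5 N), for 0.1 s.
At the end, for the whole second after the job is handed in: Inner lid flush on the rim over both pins (3 mm in height, 4 mm off centre, 0.06 rad); outer lid held still in the fingers, touching nothing else, at least 5 mm clear of the post, within 60 mm of over the container, level within 0.2 rad; container and row within 20 mm of their start (z of lid_inner in the frame of container below 0.058 m and horizontal distance between lid_inner and container below 0.004 m and angle between the x axis of lid_inner and the x axis of container, either way round below 0.06 rad and angle between each of lid_inner, container's own z axis and vertical below 0.05 rad and z of lid_outer in the frame of lid_inner above 0.071 m and horizontal distance between lid_outer and container below 0.06 m and angle between lid_outer's own z axis and vertical below 0.2 rad and contact force between the fingers and lid_outer above 1 N and contact force between the fingers and lid_inner below 0.2 N and contact force between lid_outer and lid_inner below 0.1 N and contact force between lid_outer and container below 0.1 N and linear speed of lid_outer below 0.03 m/s and linear speed of lid_inner below 0.02 m/s and distance of each of container, jar, cone, tweezer, scraper from where it was at the start of the episode below 0.02 m); the arm keeps its last pose, push and grip.
It fails at once if the outer lid is parted from the inner lid (by more than 15 mm) while the inner lid is not seated flush on the container (z of lid_outer in the frame of lid_inner above 0.021 m and not (z of lid_inner in the frame of container below 0.058 m and horizontal distance between lid_inner and container below 0.004 m and angle between the x axis of lid_inner and the x axis of container, either way round below 0.06 rad and angle between lid_inner's own z axis and vertical below 0.05 rad)).
It fails at once if the container is shoved more than 20 mm or tipped (distance of container from where it was at the start of the episode above 0.02 m or angle between container's own z axis and vertical above 0.15 rad).
It fails at once if a thing on the plank is moved more than 20 mm (distance of any of jar, cone, tweezer, scraper from where it was at the start of the episode above 0.02 m).
It also fails if it takes over 48 s, if anything falls off the work surface, if the arm or the gripper's body presses on something with over 40 N, if the wrist force passes 120 N, or if a joint passes its speed limit or range.

ROBOT

A 6-joint arm with a two-finger parallel gripper is mounted at the origin on the work surface. World frame = base frame: x ahead of the robot, y to its left, z up, the work surface at z = 0. Lengths are in mm, angles in rad, forces in N, time in s.
With the tool pointing down it reaches from about 275 to 825 mm from the base axis. Payload 4.9 kg.
Tool frame: the origin (TCP) lies between the finger pads; the fingertips stand 11 mm ahead of it and the grasp point (between the pads) lies 8 mm behind it; z points along the fingers, y is the line along which they close (so a half turn about z gives the same grasp; the last joint's range is limited). The gripper opens to 85 mm and grips with 20 to 120 N. Pads are 22 mm wide; open, the fingers measure 114 mm over their backs; the gripper's body (76 mm by 85 mm) begins 54 mm behind the grasp point. The pads swing forward as they close: fully open they stand 13 mm farther back than shut.
Start: joints at [1.052, 0.326, -0.193, 1.052, 0, 1.437], TCP at [206.452, 509.8, 220.981] pointing down, gripper open.
Joint ranges: [-2.65, 2.65], [-0.97, 1.79], [-1.3, 1.35], [-1.93, 2.1], [-1.47, 1.37], [-3.14, 3.14]. Speed limits (rad/s): [2.57, 2.57, 3.14, 3.14, 3.14, 3.14].

INTERFACE

Orientations are given as a unit quaternion [w, x, y, z].
In Python, from bench import status, get_image, job gives the robot as it stands.
- The arm moves only by the tool arm_command, never from a script. Its argument "series" is a list of rows, each a list of 7 numbers: the shift along the tool's x, y, z normalised to -1 to 1, where 1 is 0.04 m, then the turn, a rotation vector about the tool's x, y, z normalised to -1 to 1, where 1 is 6 degrees, then the opening, from -1 (shut) to 1 (fully open). In form: [[x, y, z, ax, ay, az, jaw], ...]. A call has 1 to 12 rows; each row shifts and turns the commanded pose from where the row before left it, along the tool's axes as they then stand; what a row does not reach is not made up. A row lasts 1/12 s, in which the tool goes at most 41.7 mm and 7.16 degrees, less where a joint would pass 70% of its speed; a pose out of reach is approached as far as the arm can. A call with a number of a shift or a turn outside -1 to 1 is refused whole. A call with a gripper value outside its range is refused whole. The fingers move at their own pace and stop on an object; the grip force is fixed at half the most. Time passes only in rows, so rows that do not move let the fingers close. It gives the time, the measured TCP pose, the force, the opening and the grip force at its end, in the units of the state.
- status.read_state(): the state, without advancing time (a new reading comes with each control period).
- get_image(name): name is "scene" or "side" or "wrist"; returns a dict with "img" (400x640x3 uint8, red, green, blue), "range_z" (400x640 float32, mm along the optical axis (not along the pixel's ray), 0 where there is no reading), "K" (3x3 intrinsics, pixels), "cam_to_world" (4x4, takes a point from camera to world coordinates). Camera axes: x right, y down, z forward; pixel columns grow to the right and rows downward; lengths in mm; the calibration is good to about 2 mm. The wrist camera is an equidistant fisheye: a pixel r from the principal point sees the ray r / f radians off the axis. A picture is of the moment at which its call begins.
- job.close_job(): hands the job in; it is judged then, once.
The state is a dict: "t": time; "joint_positions": joint angles; "qvel": joint speeds; "effort": joint torques, N m; "position": TCP position; "ee_rot": TCP orientation; "force": force on the tool from outside, world axes, zero at the start; "ft_torque": the same for the moment, N m; "gripper_width": opening from 0.0 (shut) to 1.0 (fully open); "finger_force": force on a finger pad.
Only numpy, scipy, OpenCV 4.12 (cv2) and the standard library are available. Lean on these libraries where they do the work, as an engineer would, in place of code of your own. Each camera call takes 0.05 s, during which the arm holds its last target. There are 200 camera calls.

## Working session

There is one attempt and no reset: what is moved stays moved. The work goes in short steps, Python scripts to look and compute and a tool call to move; the robot and the scene stay as the last step left them, time stands still between calls to the robot, and variables do not carry over. Pictures are saved under pics/ and viewed, at most 10 in all, crops included, and the job is handed in when it is done.

Besides the shell and the picture viewer there is one more tool, called after "Call:" as name([rows], argument=value, ...), one row to a line, values as JSON. arm_command: Moves the arm, as the interface text tells. Its arguments: {"type":"object","properties":{"series":{"type":"array","items":{"type":"array","items":{"type":"number","minimum":-1,"maximum":1}}}},"required":["series"]}

```bash
mkdir -p pics; ls; python3 - <<'E'
from bench import status,get_image
import cv2,numpy as np
s=status.read_state();print(s)
for n in("scene","side"):
    d=get_image(n);cv2.imwrite(f"pics/{n}0.png",d["img"][:,:,::-1]);np.savez(f"pics/{n}0.npz",**d)
    print(n,d["K"].tolist(),d["cam_to_world"].round(3).tolist())
E
```

```text
pics
{'t': 0.0, 'joint_positions': array([ 1.05179512e+00,  3.26951741e-01, -1.93596982e-01,  1.05197631e+00,
       -2.15056074e-05,  1.43657939e+00]), 'qvel': array([ 1.35944215e-03,  1.33157988e-04,  9.63863296e-04,  4.38218512e-05,
        1.30275564e-03, -9.48799632e-04]), 'effort': array([-5.98425540e-04, -4.43394864e+01,  2.62439060e+01,  1.55486172e-02,
       -3.94118001e-05,  1.31274584e-05]), 'position': array([206.15253499, 509.25789151, 220.19258572]), 'ee_rot': array([-2.67128876e-04,  1.91207355e-01,  9.81549286e-01, -8.22109707e-04]), 'force': array([-0.62933891,  0.60401108, -0.11603394]), 'ft_torque': array([-0.0106149 ,  0.00483927, -0.01346899]), 'finger_force': 0.0, 'gripper_width': 1.002121890687349}
scene [[398.5558796963568, 0.0, 321.22559412748024], [0.0, 398.5558796963568, 203.21888420406555], [0.0, 0.0, 1.0]] [[-0.224, 0.791, -0.569, 1006.201], [0.974, 0.173, -0.143, 76.921], [-0.014, -0.586, -0.81, 779.383], [0.0, 0.0, 0.0, 1.0]]
side [[400.78066204974533, 0.0, 315.20078252520085], [0.0, 400.78066204974533, 198.2681712423224], [0.0, 0.0, 1.0]] [[0.964, -0.139, 0.226, 292.286], [-0.264, -0.578, 0.772, -811.055], [0.024, -0.804, -0.594, 645.771], [0.0, 0.0, 0.0, 1.0]]
```

View pics/scene0.png

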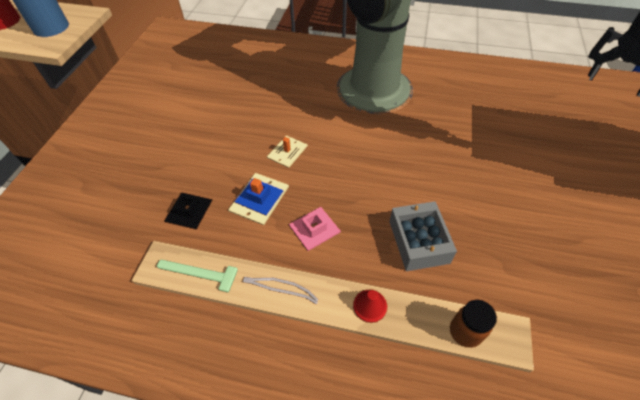

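View pics/side0.png

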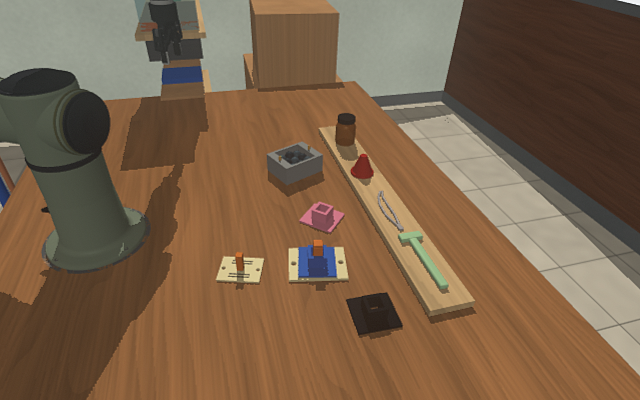

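The scene view shows the nested lids at about (258,196) and the container at (422,236); the side view shows them at (318,262) and (295,163). Next I measure both from the depth data.

```bash
cat > h.py <<'E'
import numpy as np,cv2
def cloud(d):
    z=d["range_z"];K=d["K"];v,u=np.mgrid[:400,:640]
    c=np.stack([(u-K[0,2])/K[0,0]*z,(v-K[1,2])/K[1,1]*z,z,np.ones_like(z)],-1)
    return (c@d["cam_to_world"].T)[...,:3]
def rect(p):
    (c,s,a)=cv2.minAreaRect(p[:,:2].astype(np.float32)); return np.round(c,1),np.round(s,1),round(a,2)
E
python3 - <<'E'
import numpy as np,cv2
from h import *
for n,l,c in(("scene",(258,196),(422,236)),("side",(318,262),(295,163))):
    d=dict(np.load(f"pics/{n}0.npz"));P=cloud(d);I=d["img"].astype(int);ok=d["range_z"]>0
    r,g,b=I[...,0],I[...,1],I[...,2]
    v,u=np.mgrid[:400,:640]
    near=lambda q,k:(abs(u-q[0])<k)&(abs(v-q[1])<k)&ok
    Z=P[...,2]
    print(n,"table z",np.median(Z[near((l[0],l[1]),60)&(r>g+30)&(r<170)&(g<130)]))
    L=near(l,40)
    blue=L&(b>r+40)
    for lab,m in(("blueplate",blue&(Z<20)),("collartop",blue&(Z>33)),("cream",L&(r>190)&(g>180)&(Z<15)),("post",L&(r>g+90)&(Z>45)),("posttop",L&(r>g+60)&(Z>62)),
      ("lidall",L&(Z>4)&(Z<16)&((b>r+40)|((r>170)&(g>150)))),("rim",near(c,42)&(abs(Z-55)<5)&(abs(r-b)<40)),("rimhi",near(c,42)&(Z>60)&(P[...,0]<640))):
        p=P[m]
        if len(p)>3: print(lab,len(p),"medz %.1f"%np.median(p[:,2]),rect(p),p.mean(0).round(1))
        else: print(lab,len(p))
    for q,k,name in((l,45,"lid"),(c,45,"con")):
        cr=d["img"][q[1]-k:q[1]+k,q[0]-k:q[0]+k];cv2.imwrite(f"pics/{n}_{name}.png",cv2.resize(cr,None,fx=4.4,fy=4.4,interpolation=2)[:,:,::-1])
a=[cv2.imread(f"pics/{n}_{k}.png") for n in("scene","side") for k in("lid","con")]
cv2.imwrite("pics/m.png",cv2.resize(np.vstack([np.hstack(a[:2]),np.hstack(a[2:])]),(600,600)))
E
```

```text
scene table z -0.7790163909404555
blueplate 586 medz 10.2 (array([ 476. , -212.7]), array([91.5, 83.3]), 76.33) [ 488.3 -204.8   10.5]
collartop 135 medz 37.8 (array([ 476.2, -210.3]), array([42.3, 42.5]), 76.8) [ 484.  -206.    37.5]
cream 662 medz 4.9 (array([ 431.5, -203.2]), array([100.7, 219.6]), 77.87) [ 458.8 -204.1    4.7]
post 68 medz 63.8 (array([ 478.4, -209.2]), array([18.9, 16.6]), 67.52) [ 479.6 -208.2   61.8]
posttop 60 medz 64.6 (array([ 477.1, -210.9]), array([19.4, 20.4]), 81.95) [ 477.7 -210.7   64.7]
lidall 1081 medz 8.1 (array([ 435.3, -202.2]), array([ 97.4, 214. ]), 78.27) [ 482.7 -205.1    8.1]
rim 1186 medz 54.2 (array([516.1, 177.1]), array([132.4, 100.9]), 23.19) [522.5 178.3  54.1]
rimhi 25 medz 63.8 (array([516.7, 178.2]), array([110.1,   7.5]), 22.83) [522.8 179.8  63.9]
side table z 0.9951530880113069
blueplate 668 medz 11.9 (array([ 475.6, -210.2]), array([90.8, 81.1]), 75.85) [ 472.5 -218.9   12.1]
collartop 162 medz 39.3 (array([ 476.7, -210.5]), array([44.1, 40.5]), 75.46) [ 474.5 -217.3   38.9]
cream 538 medz 6.8 (array([ 476.7, -212.2]), array([ 99.5, 124.7]), 78.19) [ 477.4 -212.9    6.9]
post 13 medz 67.0 (array([ 475.7, -212.3]), array([19.2, 14.8]), 74.61) [ 474.2 -207.3   67.1]
posttop 55 medz 67.1 (array([ 476.7, -211.8]), array([18.5, 18.9]), 81.86) [ 476.2 -212.1   67. ]
lidall 1197 medz 10.1 (array([ 476.9, -212.2]), array([ 99.7, 125. ]), 78.08) [ 474.8 -215.9    9.5]
rim 531 medz 55.8 (array([514.5, 177.4]), array([132.8, 105.1]), 23.68) [513.2 171.   55.2]
rimhi 19 medz 64.8 (array([517.3, 175.9]), array([113.5,   5.4]), 23.65) [518.5 176.6  64.8]
```

View pics/m.png

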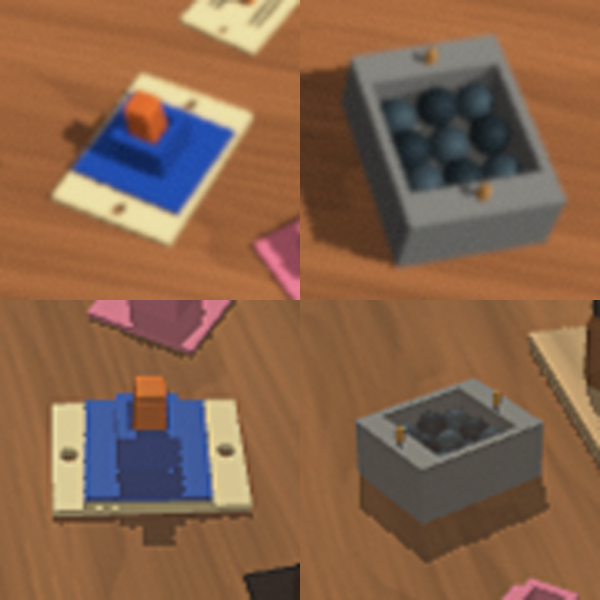

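The crops show orange/blue/cream colours on the right lid, and both pins are visible. The two cameras agree on these poses:

| Object | Centre (mm) | x axis |
|---|---|---|
| Lid | (477, -211.5) | -11.9° |
| Container | (516, 177.2) | 23.4° |

I'll move above the lid.

Call:
arm_command([
  [0,0,0,0,0,-0.84,1],
  [0,0,0,0,0,-0.84,1],
  [-0.517,-0.8125,0,0,0,0,1],
  [-0.517,-0.8125,0,0,0,0,1],
  [-0.517,-0.8125,0,0,0,0,1],
  [-0.517,-0.8125,0,0,0,0,1],
  [-0.517,-0.8125,0,0,0,0,1],
  [-0.517,-0.8125,0,0,0,0,1],
  [-0.517,-0.8125,0,0,0,0,1],
  [-0.517,-0.8125,0,0,0,0,1],
  [-0.517,-0.8125,0,0,0,0,1],
  [-0.517,-0.8125,0,0,0,0,1],
])

```text
t: 1.1
position: [341.3, 147.2, 220.9]
ee_rot: [0.0, 0.104, 0.995, 0.0]
force: [0.9, 0.6, 0.0]
gripper_width: 0.998
finger_force: 0.0
```

Call:
arm_command([
  [-0.517,-0.8125,0,0,0,0,1],
  [-0.517,-0.8125,0,0,0,0,1],
  [-0.517,-0.8125,0,0,0,0,1],
  [-0.517,-0.8125,0,0,0,0,1],
  [-0.517,-0.8125,0,0,0,0,1],
  [-0.517,-0.8125,0,0,0,0,1],
  [-0.517,-0.8125,0,0,0,0,1],
  [-0.517,-0.8125,0,0,0,0,1],
  [-0.517,-0.8125,0,0,0,0,1],
  [-0.517,-0.8125,0,0,0,0,1],
  [0,0,0,0,0,0,1],
  [0,0,0,0,0,0,1],
])

```text
t: 2.1
position: [476.2, -213.5, 220.1]
ee_rot: [-0.001, 0.106, 0.994, 0.0]
force: [-0.2, 0.9, -0.1]
gripper_width: 1.0
finger_force: 0.0
```

```bash
cat >> h.py <<'E'
from scipy.spatial.transform import Rotation as Ro
def pose(s):
    q=s["ee_rot"];R=Ro.from_quat([q[1],q[2],q[3],q[0]]).as_matrix()
    print("t %.2f"%s["t"],s["position"].round(1),"yhead %.2f"%np.degrees(np.arctan2(R[1,1],R[0,1])),"z",R[:,2].round(3),"F",s["force"].round(1),"w %.3f ff %.1f"%(s["gripper_width"],s["finger_force"]));return R
E
python3 - <<'E'
from h import *
from bench import status,get_image
s=status.read_state();R=pose(s)
print("to lid, tool axes",R.T@(np.array([477,-211.5,53])-s["position"]))
d=get_image("wrist");cv2.imwrite("pics/w1.png",d["img"][:,:,::-1]);np.savez("pics/w1.npz",**d);print(d["K"])
E
```

```text
t 2.10 [ 476.2 -213.5  220.1] yhead 77.86 z [-0.001  0.001 -1.   ] F [-0.2  0.9 -0.1] w 1.000 ff 0.0
to lid, tool axes [ -0.5267455    1.98751977 167.06196764]
[[309.70691629   0.         318.29049586]
 [  0.         309.70691629 203.27861145]
 [  0.           0.           1.        ]]
```

View pics/w1.png

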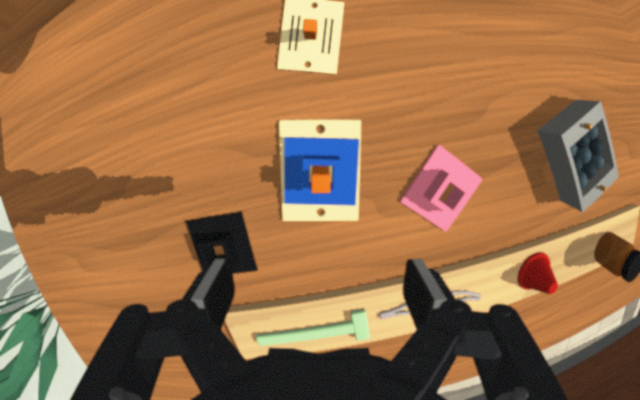

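The wrist view shows the nested lid squarely aligned between the fingers, post at (320,179) and long axis vertical, so the fingers will close across lid y. I'll descend.

Call:
arm_command([
  [-0.01,0.03,0.7,0,0,0,1],
  [0,0,0.7,0,0,0,1],
  [0,0,0.7,0,0,0,1],
  [0,0,0.7,0,0,0,1],
  [0,0,0.5,0,0,0,1],
  [0,0,0.4,0,0,0,0.3],
  [0,0,0.3,0,0,0,0.0],
  [0,0,0.2,0,0,0,-0.1],
  [0,0,0,0,0,0,-0.1],
  [0,0,0,0,0,0,-0.1],
])

```text
t: 2.98
position: [476.7, -209.8, 53.2]
ee_rot: [-0.0, 0.104, 0.995, 0.0]
force: [0.2, 1.0, 0.9]
gripper_width: 0.452
finger_force: 0.0
```

```bash
python3 - <<'E'
from h import *
from bench import status,get_image
pose(status.read_state())
d=get_image("side");c=d["img"][190:300,250:390];cv2.imwrite("pics/s2.png",cv2.resize(c,None,fx=5,fy=5,interpolation=2)[:,:,::-1])
E
```

```text
t 2.98 [ 476.7 -209.8   53.2] yhead 78.10 z [-0.001  0.    -1.   ] F [0.2 1.  0.9] w 0.452 ff 0.0
```

View pics/s2.png

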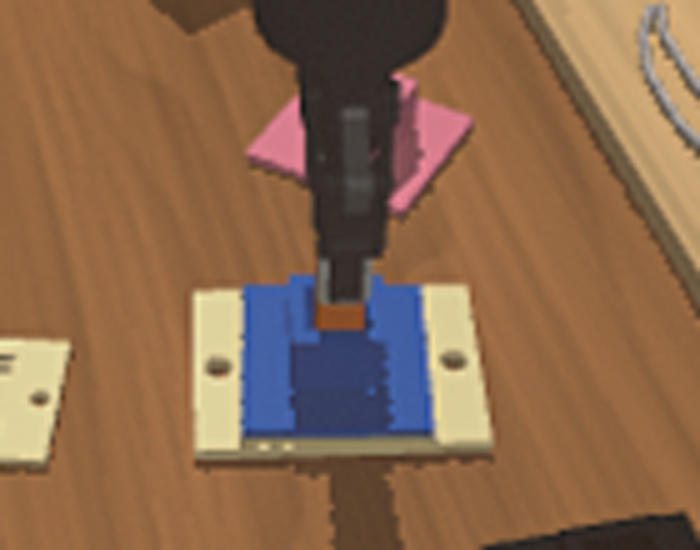

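The side crop shows the fingers straddling the orange post above the collar, centred on it. I'll close and lift a little.

Call:
arm_command([
  [0,0,0,0,0,0,-1],
  [0,0,0,0,0,0,-1],
  [0,0,0,0,0,0,-1],
  [0,0,0,0,0,0,-1],
  [0,0,0,0,0,0,-1],
  [0,0,0,0,0,0,-1],
])

```text
t: 3.53
position: [477.7, -211.1, 54.2]
ee_rot: [0.001, 0.104, 0.995, -0.0]
force: [-0.9, 1.0, 6.6]
gripper_width: 0.189
finger_force: 58.6
```

Call:
arm_command([
  [0,0,-0.1,0,0,0,-1],
  [0,0,-0.2,0,0,0,-1],
  [0,0,-0.3,0,0,0,-1],
  [0,0,-0.4,0,0,0,-1],
  [0,0,-0.5,0,0,0,-1],
  [0,0,-0.5,0,0,0,-1],
  [0,0,-0.5,0,0,0,-1],
  [0,0,-0.4,0,0,0,-1],
  [0,0,-0.2,0,0,0,-1],
  [0,0,0,0,0,0,-1],
  [0,0,0,0,0,0,-1],
])

```text
t: 4.45
position: [476.8, -210.7, 176.9]
ee_rot: [0.0, 0.104, 0.995, -0.0]
force: [-0.1, 0.4, -2.8]
gripper_width: 0.188
finger_force: 58.7
```

```bash
python3 - <<'E'
from h import *
from bench import status,get_image
pose(status.read_state())
for n in ("scene","side"):
    d=get_image(n);P=cloud(d);r,g,b=[d["img"][...,i].astype(int) for i in range(3)]
    w=(abs(P[...,0]-477)<90)&(abs(P[...,1]+211)<90)&(d["range_z"]>0)&(P[...,2]>60)
    for lab,m in (("blue",w&(b>r+40)&(P[...,2]<160)),("cream",w&(r>150)&(g>130)&(b<g))):
        p=P[m];print(n,lab,len(p),rect(p),np.percentile(p[:,2],[5,50,95]).round(1))
E
```

```text
t 4.45 [ 476.8 -210.7  176.9] yhead 78.03 z [ 0. -0. -1.] F [-0.1  0.4 -2.8] w 0.188 ff 58.7
scene blue 883 (array([ 475.2, -211.8]), array([92.5, 82.5]), 76.91) [131.  133.3 157.2]
scene cream 743 (array([ 477.1, -208.2]), array([ 97.6, 129.4]), 75.69) [123.5 127.7 130.3]
side blue 915 (array([ 474.8, -209.9]), array([89.4, 79.1]), 76.63) [132.5 134.1 154.5]
side cream 674 (array([ 475.8, -210.1]), array([ 99. , 125.9]), 77.98) [127.2 128.8 130.2]
```

The grasp holds and the lids are still nested: cream top at about 128.5 mm, blue plate at about 133.5 mm. I'll turn +35.3° and carry them over the container.

Call:
arm_command([
  [0,0,0,0,0,-0.4,-1],
  [0,0,0,0,0,-0.8,-1],
  [0,0,0,0,0,-0.9,-1],
  [0,0,0,0,0,-0.9,-1],
  [0,0,0,0,0,-0.9,-1],
  [0,0,0,0,0,-0.9,-1],
  [0,0,0,0,0,-0.7,-1],
  [0,0,0,0,0,-0.38,-1],
  [-0.1,0.179,0,0,0,0,-1],
  [-0.2,0.359,0,0,0,0,-1],
  [-0.35,0.628,0,0,0,0,-1],
  [-0.45,0.807,0,0,0,0,-1],
])

```text
t: 5.55
position: [485.7, -120.7, 176.0]
ee_rot: [-0.001, -0.2, 0.98, 0.0]
force: [0.9, 0.3, -2.7]
gripper_width: 0.187
finger_force: 58.8
```

Call:
arm_command([
  [-0.45,0.807,0,0,0,0,-1],
  [-0.45,0.807,0,0,0,0,-1],
  [-0.45,0.807,0,0,0,0,-1],
  [-0.45,0.807,0,0,0,0,-1],
  [-0.45,0.807,0,0,0,0,-1],
  [-0.45,0.807,0,0,0,0,-1],
  [-0.4,0.718,0,0,0,0,-1],
  [-0.3,0.538,0,0,0,0,-1],
  [-0.2,0.359,0,0,0,0,-1],
  [-0.05,0.09,0,0,0,0,-1],
  [0,0,0,0,0,0,-1],
  [0,0,0,0,0,0,-1],
])

```text
t: 6.55
position: [515.8, 177.1, 176.3]
ee_rot: [-0.001, -0.202, 0.979, -0.0]
force: [-0.6, -0.5, -1.9]
gripper_width: 0.184
finger_force: 58.8
```

```bash
python3 - <<'E'
from h import *
from bench import status,get_image
R=pose(status.read_state())
for n in ("scene","side"):
    d=get_image(n);np.savez(f"pics/{n}3.npz",**d);P=cloud(d);r,g,b=[d["img"][...,i].astype(int) for i in range(3)]
    w=(abs(P[...,0]-516)<90)&(abs(P[...,1]-177)<90)&(d["range_z"]>0)
    for lab,m in (("blue",w&(b>r+40)&(P[...,2]>128)&(P[...,2]<160)),("cream",w&(r>150)&(g>130)&(P[...,2]>118)&(P[...,2]<134)),("con",w&(P[...,2]<60)&(P[...,2]>50)),("pin",w&(P[...,2]<75)&(P[...,2]>60)&(r>b+30))):
        p=P[m]
        if len(p)>4:print(n,lab,len(p),rect(p),p.mean(0).round(1))
    ys,xs=np.where(w&(P[...,2]>40)&(P[...,2]<160));x0,x1,y0,y1=xs.min()-10,xs.max()+10,ys.min()-10,ys.max()+10;print(x0,y0)
    cv2.imwrite(f"pics/{n}3.png",cv2.resize(d["img"][y0:y1,x0:x1],(400,400))[:,:,::-1])
cv2.imwrite("pics/m3.png",np.hstack([cv2.imread("pics/scene3.png"),cv2.imread("pics/side3.png")]))
E
```

```text
t 6.55 [515.8 177.1 176.3] yhead 113.30 z [-0.002 -0.001 -1.   ] F [-0.6 -0.5 -1.9] w 0.184 ff 58.8
scene blue 1168 (array([514.2, 176.8]), array([84.3, 88.1]), 21.48) [527.1 174.1 136.7]
scene cream 843 (array([515.2, 175.9]), array([128.9,  97.2]), 23.46) [541.7 179.9 127.2]
scene con 795 (array([516.5, 177.1]), array([132.1, 100.7]), 23.21) [548.5 177.7  54.2]
scene pin 13 (array([565. , 197.2]), array([5.3, 6.7]), 52.53) [565.  197.6  65.1]
382 172
side blue 402 (array([514.6, 175.4]), array([85.1, 88.4]), 19.28) [510.2 160.8 139.6]
side cream 184 (array([515.7, 173.2]), array([132.8,  94. ]), 20.24) [507.3 166.1 129.5]
side con 536 (array([515.8, 177. ]), array([133.7, 104.4]), 22.31) [513.6 171.5  55.3]
side pin 16 (array([515., 177.]), array([111.8,   7.5]), 22.86) [521.6 178.7  65. ]
257 110
```

View pics/m3.png

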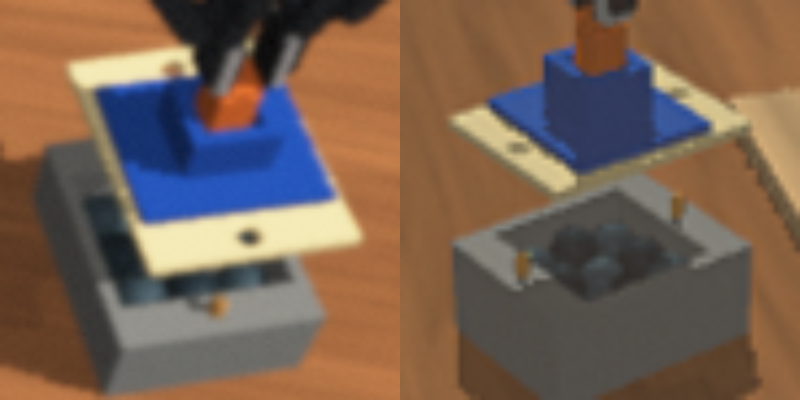

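The lid is aligned over the tub within 1–2 mm. I'll lower it to just above the pins and measure the holes precisely.

Call:
arm_command([
  [0,0,0.2,0,0,0,-1],
  [0,0,0.3,0,0,0,-1],
  [0,0,0.3,0,0,0,-1],
  [0,0,0.25,0,0,0,-1],
  [0,0,0.1,0,0,0,-1],
  [0,0,0,0,0,0,-1],
  [0,0,0,0,0,0,-1],
])

```text
t: 7.23
position: [516.5, 177.1, 130.9]
ee_rot: [-0.0, -0.202, 0.979, 0.0]
force: [0.3, -0.3, -2.2]
gripper_width: 0.189
finger_force: 58.8
```

```bash
python3 - <<'E'
from h import *
from bench import status,get_image
s=status.read_state();R=pose(s)
zt=s["position"][2]-54.3+6
for n in ("scene","side"):
    d=get_image(n);np.savez(f"pics/{n}4.npz",**d);P=cloud(d);C=d["cam_to_world"];K=d["K"]
    r,g,b=[d["img"][...,i].astype(int) for i in range(3)]
    w=(abs(P[...,0]-516)<85)&(abs(P[...,1]-177)<85)&(d["range_z"]>0)
    m=w&(r>120)&(g>105)&(P[...,2]>zt-6)&(P[...,2]<zt+4)
    print(n,"zt",zt,"cream z",np.median(P[m][:,2]),rect(P[m]),"rim",rect(P[w&(P[...,2]<60)&(P[...,2]>50)]))
    # orthorectified view of plane z=zt, 4 px/mm in nominal lid frame
    a=np.radians(23.4);o=np.array([516.2,177.1,zt]);X=np.array([np.cos(a),np.sin(a),0]);Y=np.array([-X[1],X[0],0])
    H=K@np.linalg.inv(C)[:3]@np.vstack([np.column_stack([X,Y,o]),[0,0,1]])  # lid(x,y,1)->px
    S=np.array([[.25,0,-75],[0,.25,-60],[0,0,1]])
    im=cv2.warpPerspective(d["img"],H@S,(600,480),flags=cv2.INTER_CUBIC|cv2.WARP_INVERSE_MAP)
    cv2.imwrite(f"pics/o_{n}.png",im[:,:,::-1])
cv2.imwrite("pics/o.png",cv2.resize(np.vstack([cv2.imread("pics/o_scene.png"),cv2.imread("pics/o_side.png")])[:, :],(375,600)))
A=np.hstack([cv2.imread("pics/o_scene.png"),cv2.imread("pics/o_side.png")]);cv2.imwrite("pics/o.png",cv2.resize(A,(800,320)))
E
```

```text
t 7.23 [516.5 177.1 130.9] yhead 113.28 z [-0. -0. -1.] F [ 0.3 -0.3 -2.2] w 0.189 ff 58.8
scene zt 82.59638827082178 cream z 81.98301080898557 (array([516.1, 176.2]), array([128.5,  97.1]), 23.37) rim (array([516.7, 177. ]), array([131.4, 100.3]), 23.27)
side zt 82.59638827082178 cream z 84.07275107070132 (array([517.8, 174.1]), array([131. ,  97.5]), 21.42) rim (array([515.5, 176.6]), array([132.6, 105. ]), 22.8)
```

View pics/o.png

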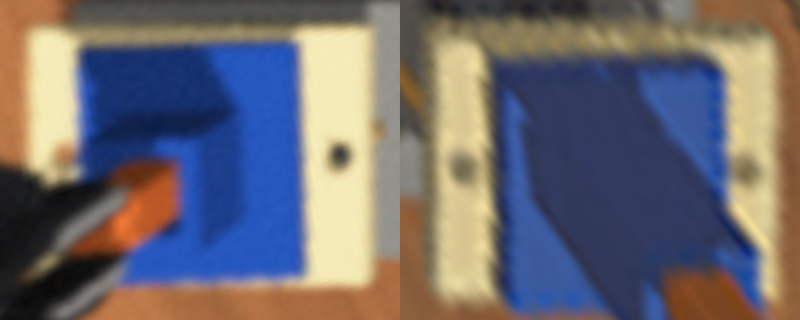

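```bash
python3 - <<'E'
from h import *
a=np.radians(23.4);X=np.array([np.cos(a),np.sin(a),0]);Y=np.array([-X[1],X[0],0])
def ortho(n,z,x,y,h,px=10):
    d=np.load(f"pics/{n}.npz");o=np.array([516.2,177.1,z])
    H=d["K"]@np.linalg.inv(d["cam_to_world"])[:3]@np.vstack([np.column_stack([X,Y,o]),[0,0,1]])
    S=np.array([[1/px,0,x-h],[0,1/px,y-h],[0,0,1]])
    im=cv2.warpPerspective(d["img"],H@S,(2*h*px,2*h*px),flags=cv2.INTER_CUBIC|cv2.WARP_INVERSE_MAP)
    im=im.copy();c=h*px
    for q in range(-10,11,5): im[c+q*px,c-100:c+101:10]=[255,0,255];im[c-100:c+101:10,c+q*px]=[255,0,255]
    return im[:,:,::-1]
rows=[]
for n in("scene","side"):
    rows.append(np.hstack([ortho(n+"0",67,-52,0,10),ortho(n+"0",67,52,0,10),ortho(n+"4",82.6,-52,0,10),ortho(n+"4",82.6,52,0,10)]))
cv2.imwrite("pics/p.png",np.vstack(rows))
E
```

```text
Traceback (most recent call last):
IndexError: index 200 is out of bounds for axis 0 with size 200
```

```bash
python3 - <<'E'
from h import *
a=np.radians(23.4);X=np.array([np.cos(a),np.sin(a),0]);Y=np.array([-X[1],X[0],0])
def ortho(n,z,x,y,h,px=10):
    d=np.load(f"pics/{n}.npz");o=np.array([516.2,177.1,z])
    H=d["K"]@np.linalg.inv(d["cam_to_world"])[:3]@np.vstack([np.column_stack([X,Y,o]),[0,0,1]])
    S=np.array([[1/px,0,x-h],[0,1/px,y-h],[0,0,1]])
    im=cv2.warpPerspective(d["img"],H@S,(2*h*px,2*h*px),flags=cv2.INTER_CUBIC|cv2.WARP_INVERSE_MAP)
    im=im.copy();c=h*px
    for q in (-5,0,5): im[c+q*px,::8]=[255,0,255];im[::8,c+q*px]=[255,0,255]
    return im[:,:,::-1]
rows=[]
for n in("scene","side"):
    rows.append(np.hstack([ortho(n+"0",67,-52,0,10),ortho(n+"0",67,52,0,10),ortho(n+"4",82.6,-52,0,10),ortho(n+"4",82.6,52,0,10)]))
cv2.imwrite("pics/p.png",np.vstack(rows))
E
```

```text
(no output)
```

View pics/p.png

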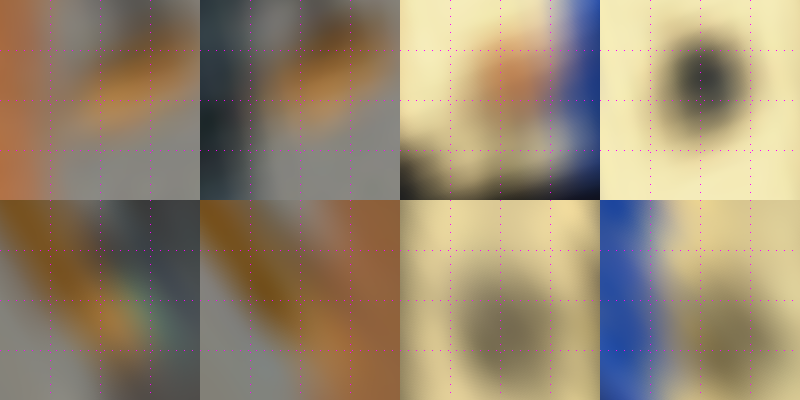

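In the rectified view, scene holes versus pins differ by about (1.2,-1.7) mm and side by about (-0.4,0.2) mm. The mean is under 1 mm and the pin taper allows 3.5 mm. I'll make a small y correction and lower gently.

Call:
arm_command([
  [0,0.015,0.1,0,0,0,-1],
  [0,0,0.1,0,0,0,-1],
  [0,0,0.05,0,0,0,-1],
  [0,0,0.05,0,0,0,-1],
  [0,0,0.05,0,0,0,-1],
  [0,0,0,0,0,0,-1],
])

```text
t: 7.83
position: [516.0, 177.9, 116.5]
ee_rot: [-0.0, -0.202, 0.979, -0.0]
force: [-1.0, -0.1, -2.9]
gripper_width: 0.189
finger_force: 58.8
```

The lid is already past the pin tapers (about 62 mm) with no contact force. I'll continue to the rim.

Call:
arm_command([
  [0,0,0.05,0,0,0,-1],
  [0,0,0.05,0,0,0,-1],
  [0,0,0.04,0,0,0,-1],
  [0,0,0.03,0,0,0,-1],
  [0,0,0,0,0,0,-1],
  [0,0,0,0,0,0,-1],
])

```text
t: 8.33
position: [516.3, 178.0, 110.1]
ee_rot: [-0.0, -0.202, 0.979, -0.0]
force: [-0.4, 0.0, -1.7]
gripper_width: 0.186
finger_force: 58.8
```

Call:
arm_command([
  [0,0,0.02,0,0,0,-1],
  [0,0,0.015,0,0,0,-1],
  [0,0,0,0,0,0,-1],
  [0,0,0,0,0,0,-1],
])

```text
t: 8.67
position: [516.5, 178.0, 109.2]
ee_rot: [0.0, -0.202, 0.979, -0.0]
force: [-1.6, -0.7, 1.8]
gripper_width: 0.188
finger_force: 60.0
```

Call:
arm_command([
  [0,0,0.012,0,0,0,-1],
  [0,0,0,0,0,0,-1],
  [0,0,0,0,0,0,-1],
  [0,0,0,0,0,0,-1],
])

```text
t: 9.0
position: [516.5, 178.0, 109.2]
ee_rot: [0.0, -0.202, 0.979, -0.0]
force: [-2.1, -0.8, 7.3]
gripper_width: 0.187
finger_force: 61.0
```

```bash
python3 - <<'E'
from h import *
from bench import status,get_image
pose(status.read_state())
for n in ("scene","side"):
    d=get_image(n);P=cloud(d);r,g,b=[d["img"][...,i].astype(int) for i in range(3)]
    w=(abs(P[...,0]-516)<85)&(abs(P[...,1]-177)<85)&(d["range_z"]>0)
    m=w&(r>120)&(g>105)&(P[...,2]>55)&(P[...,2]<75); bl=w&(b>r+40)&(P[...,2]>55)
    print(n,"cream z",np.percentile(P[m][:,2],[10,50,90]).round(1),rect(P[m]),"blue z",np.percentile(P[bl][:,2],[5,25,50,75,97]).round(1))
E
```

```text
t 9.00 [516.5 178.  109.2] yhead 113.31 z [ 0.001  0.    -1.   ] F [-2.1 -0.8  7.3] w 0.187 ff 61.0
scene cream z [58.  60.3 62.6] (array([516.9, 177.5]), array([129.6,  97.3]), 23.06) blue z [63.7 65.  66.2 75.3 94.2]
side cream z [59.8 62.4 64. ] (array([517.6, 176.1]), array([129.5, 102.2]), 24.33) blue z [66.  67.2 68.4 82.3 95.9]
```

The lid is seated: cream top at about 61 mm, blue still nested, and only 7 N of push. I'll open, go down to the collar, and close on it.

Call:
arm_command([
  [0,0,0,0,0,0,-0.4],
  [0,0,0,0,0,0,0],
  [0,0,0,0,0,0,0.6],
  [0,0,0,0,0,0,0.6],
  [0,0,0,0,0,0,0.6],
  [0,0,0,0,0,0,0.6],
  [0,0,0,0,0,0,0.6],
])

```text
t: 9.68
position: [516.3, 178.0, 108.2]
ee_rot: [-0.0, -0.202, 0.979, -0.0]
force: [-0.5, -0.6, 0.4]
gripper_width: 0.8
finger_force: 0.0
```

Call:
arm_command([
  [0,0,0.1,0,0,0,0.6],
  [0,0,0.15,0,0,0,0.6],
  [0,0,0.15,0,0,0,0.6],
  [0,0,0.12,0,0,0,0.6],
  [0,0,0.1,0,0,0,0.6],
  [0,0,0,0,0,0,0.6],
  [0,0,0,0,0,0,0.6],
])

```text
t: 10.27
position: [516.0, 177.9, 83.0]
ee_rot: [-0.0, -0.202, 0.979, 0.0]
force: [-0.3, 0.0, 0.5]
gripper_width: 0.797
finger_force: 0.0
```

```bash
python3 - <<'E'
from h import *
from bench import status,get_image
pose(status.read_state())
a=[]
for n,(x0,x1,y0,y1) in (("scene",(370,480,150,280)),("side",(250,350,100,200))):
    d=get_image(n);P=cloud(d);r,g,b=[d["img"][...,i].astype(int) for i in range(3)]
    w=(abs(P[...,0]-516)<85)&(abs(P[...,1]-177)<85)&(d["range_z"]>0)
    m=w&(r>120)&(g>105)&(P[...,2]>55)&(P[...,2]<75)
    print(n,np.percentile(P[m][:,2],[10,50,90]).round(1),rect(P[m]))
    a.append(cv2.resize(d["img"][y0:y1,x0:x1],(400,450),interpolation=2))
cv2.imwrite("pics/c5.png",np.hstack(a)[:,:,::-1])
E
```

```text
t 10.27 [516.  177.9  83. ] yhead 113.31 z [-0.001 -0.    -1.   ] F [-0.3  0.   0.5] w 0.797 ff 0.0
scene [57.9 60.3 62.5] (array([517.6, 177.5]), array([128.9,  97.4]), 22.72)
side [59.7 62.1 64.1] (array([516.4, 177.5]), array([130.3, 101.4]), 22.91)
```

View pics/c5.png

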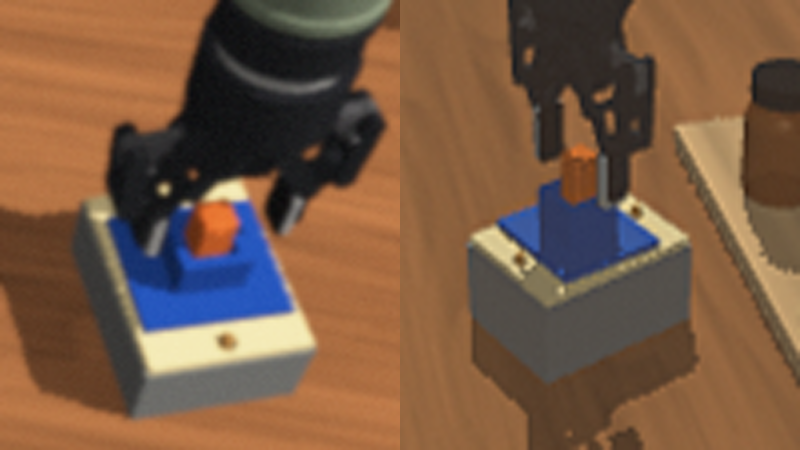

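The lid is seated with both pins visible in the holes, at (228,340) on the left and (520,258) and (635,210) on the right. The fingers straddle the collar, so I'll close slowly.

Call:
arm_command([
  [0,0,0,0,0,0,0.3],
  [0,0,0,0,0,0,0.15],
  [0,0,0,0,0,0,0.05],
  [0,0,0,0,0,0,-0.1],
  [0,0,0,0,0,0,-0.3],
  [0,0,0,0,0,0,-1],
  [0,0,0,0,0,0,-1],
  [0,0,0,0,0,0,-1],
  [0,0,0,0,0,0,-1],
])

```text
t: 11.12
position: [516.8, 178.0, 84.0]
ee_rot: [0.001, -0.202, 0.979, -0.0]
force: [-1.6, -0.5, 5.3]
gripper_width: 0.225
finger_force: 59.5
```

Width 0.225 is less than I expect for a 41 mm collar, so I'll check before lifting.

```bash
python3 - <<'E'
from h import *
from bench import status,get_image
pose(status.read_state());a=[]
for n,(x0,x1,y0,y1) in (("scene",(370,480,150,280)),("side",(265,345,110,200))):
    d=get_image(n);P=cloud(d);r,g,b=[d["img"][...,i].astype(int) for i in range(3)]
    w=(abs(P[...,0]-516)<85)&(abs(P[...,1]-177)<85)&(d["range_z"]>0)
    for lab,m in(("blue",w&(b>r+40)&(P[...,2]<73)),("collar",w&(b>r+40)&(P[...,2]>88)),("orange",w&(r>g+60)&(P[...,2]>95)&(r>150)),("cream",w&(r>120)&(g>105)&(P[...,2]>55)&(P[...,2]<75))):
        if m.sum()>4:print(n,lab,m.sum(),rect(P[m]),np.percentile(P[m][:,2],[5,50,95]).round(1))
    a.append(cv2.resize(d["img"][y0:y1,x0:x1],(400,450),interpolation=2))
cv2.imwrite("pics/c6.png",np.hstack(a)[:,:,::-1])
E
```

```text
t 11.12 [516.8 178.   84. ] yhead 113.31 z [ 0.001  0.    -1.   ] F [-1.6 -0.5  5.3] w 0.225 ff 59.5
scene blue 798 (array([514.5, 176.6]), array([86.6, 87.8]), 21.53) [63.1 65.4 68.5]
scene collar 125 (array([526.8, 169.9]), array([29.4, 66.3]), 10.02) [ 88.8  93.2 106.4]
scene orange 67 (array([522.8, 177.1]), array([10.8, 17.2]), 27.52) [ 97.6 115.1 121.8]
scene cream 803 (array([517.2, 177.2]), array([129.9,  97.8]), 23.37) [56.4 60.4 63.8]
side blue 271 (array([513.5, 178.3]), array([83.6, 92. ]), 22.94) [65.6 67.5 70.9]
side collar 70 (array([513.7, 176.5]), array([40.6, 45.2]), 24.2) [88.6 94.1 97.5]
side cream 289 (array([517.2, 176.5]), array([130.1,  99.4]), 22.17) [59.1 62.3 64.3]
```

View pics/c6.png

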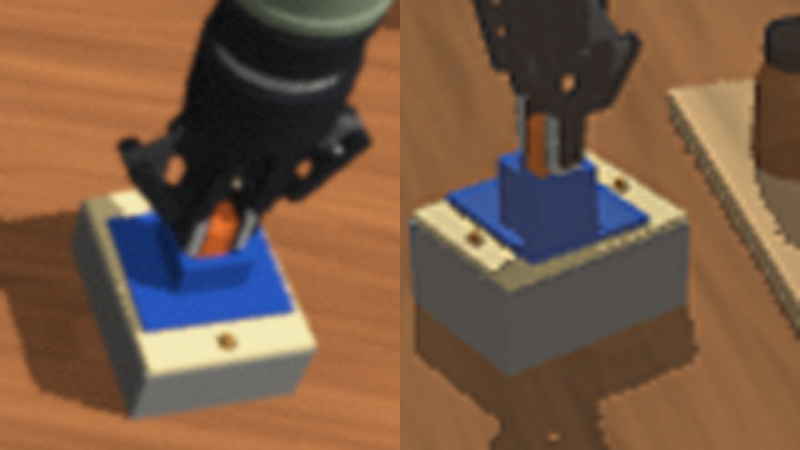

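The pads look to be on the post at the top of the collar rather than around it. I'll measure the fingertip height from the depth data.

```bash
python3 - <<'E'
from h import *
from bench import status,get_image
a=np.radians(23.4);R=np.array([[np.cos(a),np.sin(a)],[-np.sin(a),np.cos(a)]])
for n in ("scene","side"):
    d=get_image(n);np.savez(f"pics/{n}6.npz",**d);P=cloud(d);r,g,b=[d["img"][...,i].astype(int) for i in range(3)]
    q=(P[...,:2]-[516.3,177.2])@R.T;Z=P[...,2];ok=d["range_z"]>0
    fin=ok&(abs(q[...,0])<25)&(abs(q[...,1])<45)&(Z>69)&(Z<140)&~(b>r+30)&~(r>g+40)
    for y in range(-45,45,5):
        m=fin&(q[...,1]>=y)&(q[...,1]<y+5)
        if m.sum()>2: print(n,y,m.sum(),"z",np.percentile(Z[m],[0,10,50]).round(1),"x",q[...,0][m].mean().round(1))
E
```

```text
scene -25 35 z [105.9 108.1 118.3] x 5.8
scene -20 32 z [ 95.8 102.5 116.3] x 9.9
scene -15 20 z [ 97.9 102.5 115.6] x 12.1
scene 5 27 z [105.  111.5 125.1] x 4.4
scene 10 52 z [ 85.1 107.  130.3] x 6.2
scene 15 10 z [109.8 112.9 128.4] x 11.8
scene 20 6 z [112.4 112.8 119.6] x 9.2
side -25 41 z [ 87.1 104.9 119.1] x 0.7
side -20 28 z [ 94.6  98.5 117.3] x -5.6
side -15 21 z [ 96.3  97.4 108.2] x -7.8
side -10 7 z [ 92.   93.7 113.1] x -9.7
side 5 13 z [105.2 113.3 125.8] x -6.0
side 10 32 z [ 93.2 106.9 128.8] x -5.9
side 15 5 z [ 87.4  90.1 134.4] x -6.9
```

The fingertips are measured at z ≈ 95–97, on top of the collar. The tips sit about 22 mm higher than I assumed, and nothing has been disturbed. I'll open, descend another 24 mm, and close again.

Call:
arm_command([
  [0,0,0,0,0,0,-0.3],
  [0,0,0,0,0,0,0.2],
  [0,0,0,0,0,0,0.6],
  [0,0,0,0,0,0,0.6],
  [0,0,0,0,0,0,0.6],
  [0,0,0,0,0,0,0.6],
  [0,0,0.1,0,0,0,0.6],
  [0,0,0.12,0,0,0,0.6],
  [0,0,0.1,0,0,0,0.6],
  [0,0,0,0,0,0,0.6],
])

```text
t: 12.15
position: [515.4, 177.8, 69.5]
ee_rot: [-0.001, -0.202, 0.979, 0.0]
force: [-0.7, 0.8, -0.5]
gripper_width: 0.8
finger_force: 0.0
```

Call:
arm_command([
  [0,0,0.1,0,0,0,0.6],
  [0,0,0.1,0,0,0,0.6],
  [0,0,0.08,0,0,0,0.6],
  [0,0,0,0,0,0,0.6],
  [0,0,0,0,0,0,0.6],
])

```text
t: 12.57
position: [516.1, 177.9, 59.2]
ee_rot: [-0.0, -0.202, 0.979, 0.0]
force: [-0.7, 0.2, 0.5]
gripper_width: 0.796
finger_force: 0.0
```

```bash
python3 - <<'E'
from h import *
from bench import status,get_image
pose(status.read_state())
a=np.radians(23.4);R=np.array([[np.cos(a),np.sin(a)],[-np.sin(a),np.cos(a)]])
for n in ("scene","side"):
    d=get_image(n);P=cloud(d);r,g,b=[d["img"][...,i].astype(int) for i in range(3)]
    q=(P[...,:2]-[516.3,177.2])@R.T;Z=P[...,2];ok=d["range_z"]>0
    w=ok&(abs(q[...,0])<75)&(abs(q[...,1])<60)
    for lab,m in(("blue",w&(b>r+40)&(Z<73)&(Z>58)),("cream",w&(r>120)&(g>105)&(Z>55)&(Z<75))): print(n,lab,rect(P[m]),np.median(Z[m]).round(1))
    fin=w&(abs(q[...,0])<25)&(Z>69)&(Z<170)&~(b>r+30)&~(r>g+40)
    for y in range(-50,50,10):
        m=fin&(q[...,1]>=y)&(q[...,1]<y+10)
        if m.sum()>2: print(n,y,m.sum(),"z",np.percentile(Z[m],[0,10,50]).round(1))
E
```

```text
t 12.57 [516.1 177.9  59.2] yhead 113.31 z [-0.001 -0.    -1.   ] F [-0.7  0.2  0.5] w 0.796 ff 0.0
scene blue (array([517.1, 178.1]), array([81.8, 87.3]), 20.6) 65.5
scene cream (array([517.2, 177.8]), array([129.6,  97.9]), 23.5) 60.3
scene -50 110 z [ 79.1  90.8 121.1]
scene -40 135 z [ 82.5 106.8 141.5]
scene -30 79 z [139.8 141.8 156.3]
scene -20 18 z [ 92.8 136.5 162.9]
scene -10 18 z [ 85.   86.7 120.3]
scene 0 26 z [108.1 133.  154. ]
scene 10 26 z [ 81.5 146.5 155. ]
scene 20 28 z [139.2 141.6 151.1]
scene 30 119 z [ 80.2  87.4 104.8]
scene 40 51 z [ 85.7  97.  128.3]
side blue (array([514.4, 176.9]), array([84. , 90.6]), 22.02) 67.5
side cream (array([517.4, 176.3]), array([129.7,  99.1]), 22.86) 62.1
side -50 81 z [ 79.7  89.9 106.6]
side -40 77 z [ 79.2  86.3 136.7]
side -30 54 z [131.  143.4 157.4]
side -20 17 z [ 94.3  96.  159.2]
side -10 10 z [ 91.9  95.4 146.2]
side 0 17 z [111.4 118.5 151.5]
side 10 26 z [ 89.7 119.5 157. ]
side 20 23 z [ 93.9 137.5 145.1]
side 30 99 z [ 83.8  92.  111.8]
side 40 13 z [ 85. 107. 125.]
```

The open tips are at about 80 mm, alongside the collar (66–94), and the gripper body is clear of the post top. I'll close.

Call:
arm_command([
  [0,0,0,0,0,0,0.3],
  [0,0,0,0,0,0,0.15],
  [0,0,0,0,0,0,0.05],
  [0,0,0,0,0,0,-0.1],
  [0,0,0,0,0,0,-0.3],
  [0,0,0,0,0,0,-1],
  [0,0,0,0,0,0,-1],
  [0,0,0,0,0,0,-1],
  [0,0,0,0,0,0,-1],
])

```text
t: 13.42
position: [516.7, 178.1, 60.0]
ee_rot: [0.0, -0.202, 0.979, 0.0]
force: [-1.4, 0.0, 5.8]
gripper_width: 0.467
finger_force: 61.1
```

The width of 0.467 matches the 41 mm collar. I'll lift straight up by 90 mm.

Call:
arm_command([
  [0,0,-0.03,0,0,0,-1],
  [0,0,-0.05,0,0,0,-1],
  [0,0,-0.1,0,0,0,-1],
  [0,0,-0.15,0,0,0,-1],
  [0,0,0,0,0,0,-1],
])

```text
t: 13.83
position: [517.0, 178.1, 73.8]
ee_rot: [0.001, -0.202, 0.979, -0.0]
force: [0.1, 0.0, -0.7]
gripper_width: 0.47
finger_force: 60.5
```

```bash
cat > chk.py <<'E'
from h import *
from bench import status,get_image
s=status.read_state();pose(s)
for n in ("scene","side"):
    d=get_image(n);P=cloud(d);r,g,b=[d["img"][...,i].astype(int) for i in range(3)];Z=P[...,2]
    w=(abs(P[...,0]-516)<85)&(abs(P[...,1]-177)<85)&(d["range_z"]>0)
    for lab,m in(("blue",w&(b>r+40)&(Z>60)),("cream",w&(r>120)&(g>105)&(Z>55)&(Z<75))): print(n,lab,rect(P[m]),np.percentile(Z[m],[5,25,50,95]).round(1))
E
python3 chk.py
```

```text
t 13.83 [517.  178.1  73.8] yhead 113.31 z [ 0.001  0.    -1.   ] F [ 0.1  0.  -0.7] w 0.470 ff 60.5
scene blue (array([519. , 172.8]), array([81., 98.]), 22.49) [ 77.3  78.7  79.8 107.5]
scene cream (array([517.2, 177.5]), array([130.3,  96.8]), 23.56) [57.  59.3 60.3 62.7]
side blue (array([516.3, 175.7]), array([83.6, 93.3]), 20.97) [ 79.3  80.5  81.4 107.8]
side cream (array([517.6, 175.6]), array([129.7, 100. ]), 22.7) [59.1 61.2 62.1 64. ]
```

Blue is up 14 mm and level, and cream is still seated at about 61 mm. I'll continue.

Call:
arm_command([
  [0,0,-0.15,0,0,0,-1],
  [0,0,-0.2,0,0,0,-1],
  [0,0,-0.25,0,0,0,-1],
  [0,0,-0.3,0,0,0,-1],
  [0,0,-0.3,0,0,0,-1],
  [0,0,-0.3,0,0,0,-1],
  [0,0,-0.25,0,0,0,-1],
  [0,0,-0.15,0,0,0,-1],
  [0,0,-0.05,0,0,0,-1],
  [0,0,0,0,0,0,-1],
  [0,0,0,0,0,0,-1],
  [0,0,0,0,0,0,-1],
])

```text
t: 14.93
position: [515.8, 177.9, 150.1]
ee_rot: [-0.001, -0.202, 0.979, -0.0]
force: [0.0, 0.8, -1.1]
gripper_width: 0.465
finger_force: 60.5
```

```bash
python3 chk.py
```

```text
t 14.93 [515.8 177.9 150.1] yhead 113.31 z [-0.001 -0.    -1.   ] F [ 0.   0.8 -1.1] w 0.465 ff 60.5
scene blue (array([518. , 173.2]), array([82.7, 97.3]), 22.36) [153.8 155.2 156.2 183.8]
scene cream (array([517.2, 177.9]), array([128.6,  98.3]), 22.62) [57.7 59.4 60.3 62.7]
side blue (array([514.5, 176.7]), array([83.8, 91. ]), 21.87) [156.  157.2 158.2 185.6]
side cream (array([516.1, 176.2]), array([129.3, 102.1]), 24.18) [60.1 61.6 62.4 64.3]
```

The blue lid's origin is 97 mm above the inner lid's, against 71 mm needed. It is level and held still, and the inner lid is seated, so I'll hand it in.

```bash
python3 -c "
from bench import job;print(job.close_job())"
```

```text
the job is handed in; nothing more can be done
None
```

I handed the job in at about 15 s, but it returned no verdict: by my last measurements the inner lid is seated flush over both pins and the blue outer lid is held level about 25 mm clear of the post.

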